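# Run a test jig's recessed supply adjuster down to its stop, then switch on

### The job

Before the board in the test jig is powered, wind the small adjuster knob down in its finger well anticlockwise until you feel it come up firmly against its minimum stop, and leave it resting there. Do not force the stop, knock the jig hard or disturb the loose things around. Only then throw the supply toggle fully over, away from the robot, and leave everything alone.

Things in the scene. Friction and masses are not known exactly. Their poses are not given: they have to be found in the camera images.
- jig: Fixed board test jig: grey and aluminium box 240 (x) x 340 (y) x 80 mm high, bare flat deck on top, a black circuit board clamped in a nest along its far half (parts up to 30 mm above the deck). Origin: centre of its underside. Axes: x away from the operator, y to the operator's left, z up; its yaw varies. Fingers must not press on it with over 20 N.
- well (a point): Centre of the mouth, level with the deck, of the round finger well near the jig's front left: 70 mm diameter, 24 mm deep, vertical wall, flat floor, a scale of ticks round it. Axes as the jig.
- knob: Black adjuster knob on the well's vertical axis, wholly sunk. Origin: on the axis at the well floor. Skirt disc 32 mm diameter from 5 to 8 mm above the floor; on it a bar grip 26 mm long (along the knob's x), 10 mm wide (its y), from 8 to 20 mm above the floor. x points along the white pointer line. A drag of 0.05 N m holds it where it is left.
- trim (a joint): Turn of the knob in rad, growing clockwise seen from above; starts at 1.9 to 2.9. Winding down is anticlockwise (falling). A solid hidden stop ends it somewhere between 0.10 and 0.80, not marked: it must be felt. The stop bears 13 mm from the axis, so 0.1 N m beyond the drag makes about 8 N there; it is harmed above 12 N, 2 N or more is firm; let go, the drag keeps it bearing on the stop.
- toggle_tip (a point): Centre of the 11 mm ball end of the steel bat toggle near the jig's front right. Bat 34 mm long from its pivot, 7 mm thick; the pivot lies 84 mm above the jig's underside, axis along the jig's y. At 0 the tip leans 13 mm from the pivot towards the robot (jig -x) and is 31 mm above the pivot. Axes turn with the toggle.
- toggle (a joint): Swing of the toggle in rad: 0 is off (leaning to jig -x), the end of its travel 0.8 is on (leaning to jig +x). It stays where it is left; about 1.5 N at the tip moves it. 0.65 or more is over.
- heatsink: Loose finned aluminium heat sink 24 x 34 x 20 mm lying on the deck between well and toggle; leave alone. Origin: centre of its underside.
- parts_tray: Loose grey tray 100 x 70 x 30 mm of capacitors on the bench to the left of the jig; leave alone. Origin: centre of its underside.
- flux_bottle: Loose clear bottle, 44 mm diameter, 110 mm high, standing on the bench to the right of the jig; leave alone. Origin: centre of its underside.
- driver: Loose screwdriver 160 mm long lying on the bench close to the jig's right side; leave alone. Origin: its middle at the underside, x towards its tip.

How it is judged:
On the way, in this order (a step that is already met when the one before it is completed fails the run):
1. the knob bears on its minimum stop (contact force between knob and jig above 2 N and value of joint trim below 0.86 rad), for 0.15 s.
2. the toggle is thrown on (value of joint toggle above 0.65 rad), for 0.1 s.
At the end, for the whole second after the job is handed in: After bearing on its minimum stop with 2 to 12 N, the knob is left at rest still touching it (trim below 0.86 rad, over 0.3 N); then thrown, the toggle stands over (above 0.65 of 0.8 rad); loose things lie within 2 to 3 cm of their starts; the robot touches nothing (value of joint trim below 0.86 rad and contact force between knob and jig above 0.3 N and value of joint toggle above 0.65 rad and contact force between each of the fingers, the arm and anything else below 0.2 N and angular speed of knob below 0.1 rad/s and distance of each of heatsink, parts_tray from where it was at the start of the episode below 0.02 m and distance of each of flux_bottle, driver from where it was at the start of the episode below 0.03 m).
It fails at once if the knob was forced against its stop (over 12 N at the stop) (contact force between knob and jig above 12 N).
It fails at once if the fingers were driven against the jig with more than 20 N (contact force between the fingers and jig above 20 N).
It fails at once if the supply was switched on before the knob was wound down (value of joint toggle above 0.3 rad and value of joint trim above 0.86 rad).
It fails at once if a bystander was moved (distance of any of heatsink, parts_tray from where it was at the start of the episode above 0.02 m or distance of any of flux_bottle, driver from where it was at the start of the episode above 0.03 m).
It also fails if it takes over 72 s, if anything falls off the work surface, if the arm or the gripper's body presses on something with over 40 N, if the wrist force passes 120 N, or if a joint passes its speed limit or range.

### The arm

A 6-joint arm with a two-finger parallel gripper is mounted at the origin on the work surface. World frame = base frame: x ahead of the robot, y to its left, z up, the work surface at z = 0. Lengths are in m, angles in rad, forces in N, time in s.
With the tool pointing down it reaches from about 0.375 to 0.9 m from the base axis. Payload 3.1 kg.
Tool frame: the origin (TCP) lies midway between the tips of the shut fingers; the grasp point (between the pads) lies robot.grip_depth behind it (robot.grip_depth is the distance from the TCP to the grasp point, in m); z points along the fingers, y is the line along which they close (so a half turn about z gives the same grasp; the last joint's range is limited). The gripper opens to 87 mm and grips with 3 to 60 N. Pads are 19 mm wide; open, the fingers measure 117 mm over their backs; the gripper's body (75 mm by 190 mm) begins 51 mm behind the grasp point.
Start: joints at [1.157, 0.527, 1.433, -0, 1.181, -0.178], TCP at [0.146, 0.608, 0.223] pointing down, gripper open.
Joint ranges: [-3.08, 3.08], [-0.75, 2.2], [0.22, 2.44], [-1.43, 4.57], [0, 2.65], [-2.85, 2.85]. Speed limits (rad/s): [2.79, 2.79, 3.14, 3.14, 3.14, 3.14].

### API

Orientations are given as a unit quaternion [x, y, z, w].
In Python, from rig import robot gives the robot as it stands.
- The arm moves only by the shell command python3 -m creep 'ROWS' [OPENING] [FORCE]. ROWS is a JSON list of rows, 1 to 20 of them, each of 4 numbers: dx, dy, dz in m, then a turn about the tool's z in rad; each row shifts and turns the commanded pose from where the row before left it, along the tool's axes as they then stand; what a row does not reach is not made up. A row lasts 1/12 s, in which the tool goes at most 0.0417 m and 0.125 rad, less where a joint would pass 70% of its speed; a pose out of reach is approached as far as the arm can. OPENING is the finger opening in m, set as the command begins (- or left out keeps the last). The fingers move at their own pace and stop on an object; FORCE is the grip in N (left out, the last holds). Time passes only in rows, so rows that do not move let the fingers close. It prints the time, the measured TCP pose, the force, the opening and the grip force at its end.
- robot.get_obs(): the state, without advancing time (a new reading comes with each control period).
- robot.camera(name): name is "side" or "top"; returns a dict with "img" (420x560x3 uint8, red, green, blue), "fx", "fy", "cx", "cy" (pixels), "xyz" and "attitude" of the camera in the world. Camera axes: x right, y down, z forward; pixel columns grow to the right and rows downward; lengths in m; the calibration is good to about 2 mm. A picture is of the moment at which its call begins. There is no depth.
- robot.hand_in(): hands the job in; it is judged then, once.
The state is a dict: "time": time; "q": joint angles; "joint_velocities": joint speeds; "joint_torque": joint torques, N m; "position": TCP position; "tool_rot": TCP orientation; "ft_force": force on the tool from outside, world axes, zero at the start; "moment": the same for the moment, N m; "grip_width": finger opening in m; "grip_force": force on a finger pad.
Only numpy, scipy, OpenCV 4.12 (cv2) and the standard library are available. Lean on these libraries where they do the work, as an engineer would, in place of code of your own. Each camera call takes 0.05 s, during which the arm holds its last target. There are 200 camera calls.

## Working session

There is one attempt and no reset: what is moved stays moved. The work goes in short steps, Python scripts to look and compute and a shell command to move; the robot and the scene stay as the last step left them, time stands still between calls to the robot, and variables do not carry over. Pictures are saved under pics/ and viewed, at most 10 in all, crops included, and the job is handed in when it is done.

```bash
mkdir -p pics
python3 - <<'E'
from rig import robot
import cv2
for n in("top","side"):
    c=robot.camera(n); cv2.imwrite(f"pics/{n}0.png",c["img"][:,:,::-1])
    print(n,[c[k] for k in("fx","fy","cx","cy","xyz","attitude")])
o=robot.get_obs(); print(o, robot.grip_depth)
E
```

```text
top [430.3354156418951, 430.3354156418951, 275.1312430124803, 206.1955926740414, array([0.42792368, 0.02152427, 1.05411489]), array([-0.7029059 ,  0.70620316, -0.05322653,  0.06608576])]
side [434.4890608462431, 434.4890608462431, 282.9553814524232, 215.47544825000065, array([ 0.35336355, -0.72047537,  0.64131446]), array([ 0.88417287, -0.11605748,  0.06905102, -0.44721467])]
{'time': 0.1, 'q': array([ 1.15652682e+00,  5.28376915e-01,  1.43377257e+00, -9.28523754e-06,
        1.18141973e+00, -1.78490095e-01]), 'joint_velocities': array([ 0.00063156, -0.00088053, -0.00331961, -0.00084822, -0.00098487,
       -0.00083398]), 'joint_torque': array([ 1.52317502e-04, -4.40988672e+01, -1.77150714e+01,  6.35200460e-02,
        5.33393794e-02, -4.58436489e-05]), 'position': array([0.14569642, 0.60709682, 0.22166773]), 'tool_rot': array([ 1.17615014e-01,  9.93058776e-01, -9.46442834e-04, -2.84530011e-04]), 'ft_force': array([ 0.90904264, -0.19121935, -0.79949645]), 'moment': array([ 0.00515118,  0.00319281, -0.03255236]), 'grip_force': 0.0, 'grip_width': 0.0871033614516738} 0.0187
```

View pics/top0.png

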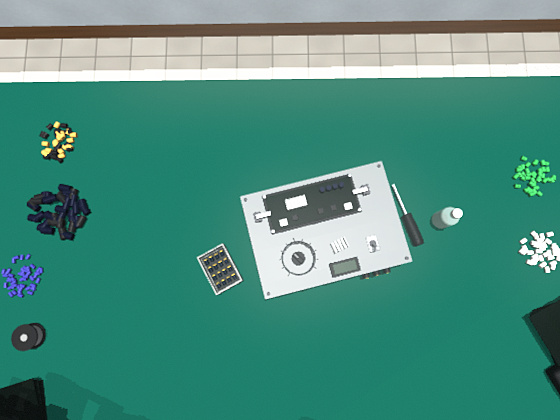

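View pics/side0.png

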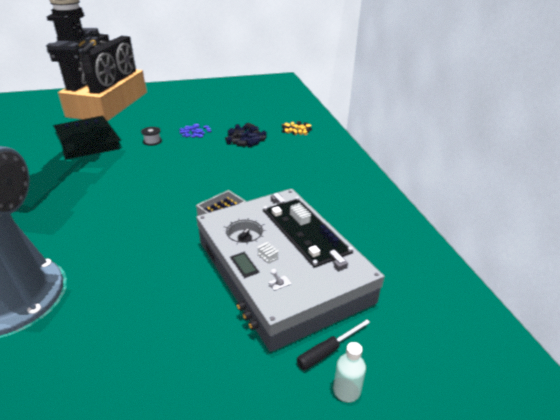

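```bash
cat > h.py <<'E'
import numpy as np
from scipy.spatial.transform import Rotation as R
from rig import robot
CAL={"top":(430.3354,275.1312,206.1956,[.42792368,.02152427,1.05411489],[-.7029059,.70620316,-.05322653,.06608576]),
"side":(434.489,282.9554,215.4754,[.35336355,-.72047537,.64131446],[.88417287,-.11605748,.06905102,-.44721467])}
def ray(n,u,v):
    f,cx,cy,p,q=CAL[n]; return np.array(p),R.from_quat(q).apply([(u-cx)/f,(v-cy)/f,1])
def at(n,u,v,z):
    p,d=ray(n,u,v); return p+d*(z-p[2])/d[2]
def proj(n,X):
    f,cx,cy,p,q=CAL[n]; c=R.from_quat(q).inv().apply(np.array(X)-p); return c[:2]/c[2]*f+[cx,cy]
E
python3 - <<'E'
import cv2,numpy as np
t=cv2.imread("pics/top0.png");s=cv2.imread("pics/side0.png")
f=lambda a:cv2.resize(a,(400,300),interpolation=cv2.INTER_CUBIC)
o=np.vstack([np.hstack([f(t[240:279,272:324]),f(t[229:259,354:394])]),np.hstack([f(s[215:254,219:271]),f(s[263:293,260:300])])])
cv2.imwrite("pics/c.png",o)
from h import *
# jig corners at z=.08 from the top view
g=cv2.cvtColor(t,cv2.COLOR_BGR2HSV); m=((g[...,1]<60)&(g[...,2]>120)).astype('uint8');m[:120]=0
m[:,:235]=0;m[:,420:]=0
c=max(cv2.findContours(m,0,2)[0],key=cv2.contourArea);b=cv2.boxPoints(cv2.minAreaRect(c))
P=[at("top",u,v,.08) for u,v in b];print(b);print(np.round(P,4));print([np.linalg.norm(P[i]-P[i-1]) for i in range(4)],np.mean(P,0))
E
```

```text
[[238.48201 196.14311]
 [386.14957 158.78145]
 [412.16895 261.61993]
 [264.50137 298.98157]]
[[ 0.6182  0.1236  0.08  ]
 [ 0.7045 -0.2199  0.08  ]
 [ 0.4666 -0.2668  0.08  ]
 [ 0.3857  0.0633  0.08  ]]
[np.float64(0.24024753061311382), np.float64(0.35423375398894763), np.float64(0.24251828827224128), np.float64(0.33981944092585664)] [ 0.54375478 -0.07495775  0.08      ]
```

View pics/c.png

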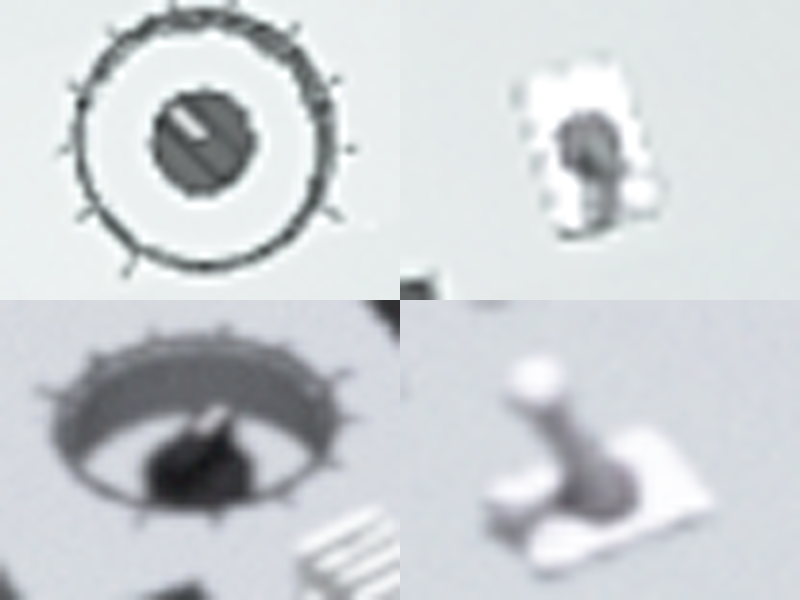

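Run:
```python
from h import *
w=at("top",298.2,257.7,.08);k=at("top",298,258.1,.056+.018)
s1=[at("side",219+x/7.69-.5,215+(y-300)/7.69-.5,.08) for x,y in((52,425),(338,425),(195,335),(195,510))]
print("well",w,k,"side",np.mean(s1,0),np.linalg.norm(s1[0]-s1[1]),np.linalg.norm(s1[2]-s1[3]))
a=at("top",272+168/7.69,240+107/7.69,.076);b=at("top",272+235/7.69,240+180/7.69,.076)
print("pointer yaw",np.degrees(np.arctan2(*(a-b)[1::-1])),a,b)
piv=at("top",354+18.8-.5,229+14-.5,.088);print("boss top",piv)
tip=at("side",273.3,270.3,.115);print("tip side",tip, "boss side",at("side",260+20-.5,263+19.2-.5,.086))
print("tip in top px",proj("top",tip), "comp",(proj("top",tip)+.5-[354,229])*10+[400,0])
# jig yaw from long edges / screws: corners read by eye
c=[at("top",u,v,.08) for u,v in((241,195.5),(381,161.5),(412,261.5),(265,298.5))]
for i,j in((0,1),(3,2),(3,0),(2,1)):
    d=c[j]-c[i];print(i,j,np.degrees(np.arctan2(d[1],d[0])),np.linalg.norm(d))
```

```text
well [ 0.47632455 -0.01246908  0.08      ] [ 0.47572501 -0.01221552  0.074     ] side [ 0.47499256 -0.01488052  0.08      ] 0.0772633734179052 0.07686334403936879
pointer yaw 42.21973440343748 [ 0.48507421 -0.00287454  0.076     ] [ 0.46370522 -0.02226417  0.076     ]
boss top [ 0.50904846 -0.17816357  0.088     ]
tip side [ 0.49499194 -0.18219639  0.115     ] boss side [ 0.50618737 -0.18384406  0.086     ]
tip in top px [376.97318299 247.91509746] comp [634.73182993 194.15097461]
0 1 -76.45613205163833 0.3348264545558239
3 2 -76.29305914137039 0.3382121821059247
3 0 13.438920366622932 0.2395288619383342
2 1 14.251273770317619 0.23858404006022121
```

Top view: the jig is yawed about 14°. The well centre is at about (0.4755, -0.0135) and the pointer yaw is about 42°. The toggle tip is at about (0.495, -0.182). Both cameras agree on these to within about 3 mm.

```bash
R='[-0.0259,-0.0292,0,0]'; python3 -m creep '[[-0.0259,-0.0292,0,0],[-0.0259,-0.0292,0,0],[-0.0259,-0.0292,0,0],[-0.0259,-0.0292,0,0],[-0.0259,-0.0292,0,0],[-0.0259,-0.0292,0,0],[-0.0259,-0.0292,0,0],[-0.0259,-0.0292,0,0],[-0.0259,-0.0292,0,0],[-0.0259,-0.0292,0,0],[-0.0259,-0.0292,0,0],[-0.0259,-0.0292,0,0],[-0.0259,-0.0292,0,0],[-0.0259,-0.0292,0,0],[-0.0259,-0.0292,0,0],[-0.0259,-0.0292,0,0],[-0.0259,-0.0292,0,0],[-0.0259,-0.0292,0,0]]' 0.024 6
python3 -m creep '[[0,0,0,0.12],[0,0,0,0.12],[0,0,0,0.12],[0,0,0,0.12],[0,0,0,0.12],[0,0,0,0.12],[0,0,0,0.12],[0,0,0,0.12],[0,0,0,0.12],[0,0,0,0.12],[0,0,0,0.12],[0,0,0,0.12],[0,0,0,0.12],[0,0,0,0.12],[0,0,0,0.12],[0,0,0,0.12],[0,0,0,0.12],[0,0,0,0.12],[0,0,0,0],[0,0,0,0]]'
cat >> h.py <<'E'
def st():
    o=robot.get_obs(); r=R.from_quat(o["tool_rot"]).as_matrix(); r_=np.round
    print("t",r_(o["time"],2),"p",r_(o["position"],4),"xyaw",r_(np.degrees(np.arctan2(r[1,0],r[0,0])),1),"tilt",r_(r[:,2],3),"F",r_(o["ft_force"],2),"M",r_(o["moment"],3),"w",r_(o["grip_width"],4),"g",r_(o["grip_force"],1),"q",r_(o["q"],2))
    return o,r
def go(x,y,z):
    o,r=st(); print("tool delta",np.round(r.T@(np.array([x,y,z])-o["position"]),4))
E
python3 -c "
from h import *
go(.4755,-.0135,.12)"
```

```text
time: 1.6
position: [0.4767, -0.0142, 0.2224]
tool_rot: [0.118, 0.993, 0.0, -0.0]
ft_force: [-0.3, 0.8, -0.1]
grip_width: 0.0239
grip_force: 0.0
time: 3.27
position: [0.4762, -0.0122, 0.2223]
tool_rot: [0.931, 0.366, -0.0, -0.0]
ft_force: [0.7, 0.2, 0.0]
grip_width: 0.0239
grip_force: 0.0
t 3.27 p [ 0.4762 -0.0122  0.2223] xyaw 42.9 tilt [-0.001  0.    -1.   ] F [0.73 0.18 0.04] M [-0.064  0.177  0.041] w 0.0239 g 0.0 q [-0.26  0.33  1.79 -0.    1.02  0.56]
tool delta [-0.0014  0.0005  0.1023]
```

```bash
python3 -m creep '[[-0.0007,0,0.03,0],[-0.0007,0,0.03,0],[0,0,0.03,0],[0,0,0.028,0],[0,0,0,0],[0,0,0,0],[0,0,0,0]]'
python3 - <<'E'
from h import *
import cv2
t=robot.camera("top")["img"][:,:,::-1];s=robot.camera("side")["img"][:,:,::-1]
f=lambda a:cv2.resize(a,(400,600),interpolation=cv2.INTER_CUBIC)
cv2.imwrite("pics/d.png",np.hstack([f(t[220:295,273:323]),f(s[185:260,220:270])]))
st()
E
```

```text
time: 3.85
position: [0.4763, -0.0134, 0.1055]
tool_rot: [0.931, 0.365, 0.001, 0.0]
ft_force: [0.8, -0.4, -0.1]
grip_width: 0.0244
grip_force: 0.0
t 3.95 p [ 0.4769 -0.0136  0.1062] xyaw 42.8 tilt [ 0.004 -0.001 -1.   ] F [-0.04  0.23  1.61] M [-0.072  0.112  0.023] w 0.0235 g 0.0 q [-0.26  0.52  1.91  0.    0.71  0.56]
```

View pics/d.png

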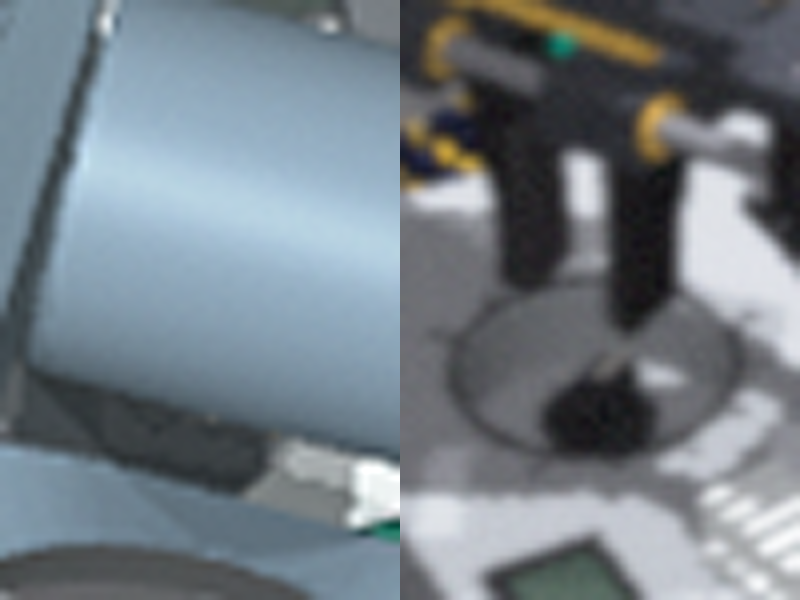

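Run:
```python
from h import *
comp=lambda X:(proj("side",X)+.5-[220,185])*8+[400,0]
print("tcp",comp([.4766,-.0135,.1058]))
c,s=np.cos(np.radians(42.8)),np.sin(np.radians(42.8)); y=np.array([s,-c,0])
for k in(1,-1): print("tip",comp(np.array([.4766,-.0135,.1058])+k*y*(.0122+.0075)), comp(np.array([.4766,-.0135,.1058])+k*y*(.0122)))
for k in ([.4755,-.0135],[.4755,-.0155]):
    a=np.array(k+[0]);print("skirt c",comp(a+[0,0,.064]),"bar ends",comp(a+[.0095,.0088,.076]),comp(a-[.0095,.0088,-.076]),"well", [comp(a+[0.035*i,.035*j,.08]).round() for i,j in((1,0),(-1,0),(0,1),(0,-1))])
```

```text
tcp [596.55598018 283.91314536]
tip [659.59019683 309.27695049] [635.4553789 299.5655453]
tip [534.66698258 259.01015524] [558.09577229 268.43746771]
skirt c [597.92865856 411.49667643] bar ends [625.15306982 350.25341949] [566.98236664 401.76398149] well [array([727., 344.]), array([463., 384.]), array([570., 286.]), array([623., 447.])]
skirt c [599.43314434 416.12935461] bar ends [626.70049869 354.77305983] [568.46035954 406.46261758] well [array([728., 348.]), array([464., 389.]), array([572., 290.]), array([625., 451.])]
```

Side view: the fingertips, at crop (533,285) and (641,320), hang over the well. The knob is at crop (602,415), and everything agrees with the estimate to about 2 mm. Next I descend into the well.

```bash
python3 -m creep '[[0,0,0.01,0],[0,0,0.01,0],[0,0,0.008,0],[0,0,0.006,0],[0,0,0.004,0],[0,0,0,0],[0,0,0,0],[0,0,0,0]]'; python3 -c "
from h import *
st()"; python3 -m creep '[[0,0,0,0],[0,0,0,0],[0,0,0,0],[0,0,0,0],[0,0,0,0],[0,0,0,0]]' 0 4;  python3 -c "
from h import *
o,r=st();print(r.T@o['ft_force'],r.T@o['moment'])"
```

```text
time: 4.62
position: [0.4757, -0.0133, 0.0668]
tool_rot: [0.931, 0.364, 0.0, 0.0]
ft_force: [-0.6, -0.5, 0.2]
grip_width: 0.0241
grip_force: 0.0
t 4.62 p [ 0.4757 -0.0133  0.0668] xyaw 42.7 tilt [ 0.001 -0.    -1.   ] F [-0.62 -0.47  0.21] M [-0.079  0.14  -0.054] w 0.0241 g 0.0 q [-0.26  0.6   1.93 -0.    0.61  0.56]
time: 5.12
position: [0.4761, -0.0137, 0.0668]
tool_rot: [0.931, 0.364, 0.0, 0.001]
ft_force: [-0.1, -1.7, 0.9]
grip_width: 0.0101
grip_force: 4.0
t 5.12 p [ 0.4761 -0.0137  0.0668] xyaw 42.7 tilt [ 0.001 -0.001 -1.   ] F [-0.1 -1.7  0.9] M [-0.511  0.014  0.072] w 0.0101 g 4.0 q [-0.26  0.6   1.93 -0.    0.61  0.56]
[-1.22918595  1.18453919 -0.89589471] [-0.36556215 -0.35686039 -0.07222003]
```

```bash
python3 -m creep '[[0,0,0,-0.02],[0,0,0,-0.04],[0,0,0,-0.05],[0,0,0,-0.05],[0,0,0,-0.04],[0,0,0,0],[0,0,0,0]]' 0 5; python3 -c "
from h import *
o,r=st();print(r.T@o['ft_force'],r.T@o['moment'])"
python3 -m creep '[[0,0,0,-0.03],[0,0,0,-0.05],[0,0,0,-0.05],[0,0,0,-0.05],[0,0,0,-0.05],[0,0,0,-0.05],[0,0,0,-0.04],[0,0,0,-0.03]]';  python3 -c "
from h import *
o,r=st();print(r.T@o['ft_force'],r.T@o['moment'])"
```

```text
time: 5.7
position: [0.4763, -0.0139, 0.0668]
tool_rot: [0.89, 0.455, 0.001, 0.001]
ft_force: [1.1, -5.7, 1.6]
grip_width: 0.0099
grip_force: 5.0
t 5.7 p [ 0.4763 -0.0139  0.0668] xyaw 54.2 tilt [ 0.002 -0.001 -1.   ] F [ 1.08 -5.74  1.64] M [-1.032 -0.111  0.058] w 0.0099 g 5.0 q [-0.26  0.6   1.93 -0.    0.61  0.36]
[-4.02741217  4.23921583 -1.63359614] [-0.69412551 -0.77143254 -0.05959104]
time: 6.37
position: [0.4769, -0.0142, 0.0668]
tool_rot: [0.797, 0.604, 0.001, 0.002]
ft_force: [1.5, -5.4, 0.8]
grip_width: 0.01
grip_force: 5.0
t 6.37 p [ 0.4769 -0.0142  0.0668] xyaw 74.3 tilt [ 0.003 -0.002 -1.   ] F [ 1.46 -5.36  0.82] M [-1.182 -0.28  -0.041] w 0.01 g 5.0 q [-0.26  0.6   1.93 -0.    0.6   0.01]
[-4.77127659  2.8576506  -0.80700665] [-0.5888707  -1.06243555  0.03765987]
```

```bash
python3 -m creep '[[-0.0006,0.0004,0,0],[-0.0006,0.0004,0,0],[0,0,0,0]]'; python3 -c "
from h import *
o,r=st();print(r.T@o['ft_force'],r.T@o['moment'])"
python3 -m creep '[[0,0,0,-0.03],[0,0,0,-0.05],[0,0,0,-0.05],[0,0,0,-0.05],[0,0,0,-0.05],[0,0,0,-0.03]]';  python3 -c "
from h import *
o,r=st();print(r.T@o['ft_force'],r.T@o['moment'])"
```

```text
time: 6.62
position: [0.4769, -0.0143, 0.0668]
tool_rot: [0.798, 0.603, 0.001, 0.001]
ft_force: [3.6, 1.0, 1.3]
grip_width: 0.0101
grip_force: 5.0
t 6.62 p [ 0.4769 -0.0143  0.0668] xyaw 74.2 tilt [ 0.002  0.    -1.   ] F [3.62 1.01 1.31] M [-0.045 -0.516  0.013] w 0.0101 g 5.0 q [-0.27  0.6   1.93  0.    0.61  0.01]
[ 1.96237277  3.21320403 -1.29856839] [-0.50861628  0.09733571 -0.01352581]
time: 7.12
position: [0.4775, -0.0144, 0.0668]
tool_rot: [0.712, 0.702, 0.001, 0.001]
ft_force: [5.2, 0.6, 1.5]
grip_width: 0.0102
grip_force: 5.0
t 7.12 p [ 0.4775 -0.0144  0.0668] xyaw 89.2 tilt [ 0.003 -0.    -1.   ] F [5.18 0.6  1.53] M [-0.078 -0.626 -0.061] w 0.0102 g 5.0 q [-0.27  0.6   1.93  0.    0.61 -0.25]
[ 0.6763426   5.17273539 -1.51198328] [-0.62730216 -0.06980977  0.0610545 ]
```

```bash
python3 -m creep '[[0,0.0007,0,0],[0,0.0007,0,0],[0,0,0,0]]'; python3 -c "
from h import *
o,r=st();print(r.T@o['ft_force'],r.T@o['moment'])"
python3 -m creep '[[0,0,0,-0.03],[0,0,0,-0.05],[0,0,0,-0.05],[0,0,0,-0.05],[0,0,0,-0.03]]';  python3 -c "
from h import *
o,r=st();print(r.T@o['ft_force'],r.T@o['moment'])"
```

```text
time: 7.37
position: [0.4774, -0.0144, 0.0667]
tool_rot: [0.713, 0.702, 0.0, 0.0]
ft_force: [2.7, 0.7, 3.8]
grip_width: 0.0101
grip_force: 5.0
t 7.37 p [ 0.4774 -0.0144  0.0667] xyaw 89.1 tilt [ 0.  0. -1.] F [2.74 0.66 3.77] M [-0.091 -0.434  0.025] w 0.0101 g 5.0 q [-0.26  0.6   1.93  0.    0.61 -0.25]
[ 0.70660048  2.72776121 -3.77089805] [-0.43585445 -0.08431238 -0.02464264]
time: 7.78
position: [0.4779, -0.0144, 0.0668]
tool_rot: [0.635, 0.773, 0.001, 0.0]
ft_force: [3.1, 0.1, 1.8]
grip_width: 0.01
grip_force: 5.0
t 7.78 p [ 0.4779 -0.0144  0.0668] xyaw 101.2 tilt [ 0.001  0.    -1.   ] F [3.09 0.15 1.77] M [ 0.022 -0.586 -0.049] w 0.01 g 5.0 q [-0.26  0.6   1.93  0.    0.61 -0.46]
[-0.45538061  3.06309021 -1.76495819] [-0.57865077 -0.09258664  0.04934305]
```

```bash
cat > r.py <<'E'
from h import *
o,r=st();print("tool F",(r.T@o['ft_force']).round(2),"Mz",(r.T@o['moment'])[2].round(3))
E
python3 -m creep '[[0,0.0004,0,-0.02],[0,0.0004,0,-0.02],[0,0,0,-0.02],[0,0,0,-0.02]]' | tail -2; python3 r.py
python3 -m creep '[[0,0,0,-0.02],[0,0,0,-0.02],[0,0,0,-0.02],[0,0,0,-0.02]]'| tail -2; python3 r.py
```

```text
grip_width: 0.0099
grip_force: 5.0
t 8.12 p [ 0.4781 -0.0144  0.0667] xyaw 105.8 tilt [ 0.  0. -1.] F [3.07 0.77 4.53] M [ 0.025 -0.442 -0.062] w 0.0099 g 5.0 q [-0.26  0.6   1.93  0.    0.61 -0.54]
tool F [-0.09  3.16 -4.53] Mz 0.062
grip_width: 0.01
grip_force: 5.0
t 8.45 p [ 0.4782 -0.0143  0.0667] xyaw 110.4 tilt [ 0.  0. -1.] F [3.6  0.77 5.81] M [ 0.096 -0.415 -0.078] w 0.01 g 5.0 q [-0.26  0.6   1.93  0.    0.61 -0.62]
tool F [-0.54  3.64 -5.81] Mz 0.078
```

```bash
python3 -m creep '[[0,0.0003,-0.0005,0],[0,0.0003,-0.0005,-0.02],[0,0,0,-0.02],[0,0,0,-0.02],[0,0,0,-0.02]]' | tail -2; python3 r.py
python3 -m creep '[[0,0,0,-0.02],[0,0,0,-0.02],[0,0,0,-0.02],[0,0,0,-0.02]]'| tail -2; python3 r.py
```

```text
grip_width: 0.0099
grip_force: 5.0
t 8.87 p [ 0.4784 -0.0142  0.0669] xyaw 115.0 tilt [-0.001  0.    -1.   ] F [ 4.62  0.39 -7.31] M [-0.162 -0.711 -0.052] w 0.0099 g 5.0 q [-0.26  0.6   1.92  0.    0.61 -0.7 ]
tool F [-1.61  4.36  7.31] Mz 0.051
grip_width: 0.0098
grip_force: 5.0
t 9.2 p [ 0.4784 -0.014   0.0674] xyaw 119.6 tilt [-0.001  0.    -1.   ] F [ 4.11  0.79 -7.12] M [ 0.037 -0.64  -0.063] w 0.0098 g 5.0 q [-0.26  0.6   1.92  0.    0.62 -0.78]
tool F [-1.35  3.96  7.11] Mz 0.063
```

```bash
for i in 1; do :; done
python3 -m creep '[[0,0,0,-0.02],[0,0,0,-0.02],[0,0,0,-0.02],[0,0,0,-0.02]]'| tail -2; python3 r.py
python3 -m creep '[[0,0,0,-0.02],[0,0,0,-0.02],[0,0,0,-0.02],[0,0,0,-0.02]]'| tail -2; python3 r.py
python3 -m creep '[[0,0,0,-0.02],[0,0,0,-0.02],[0,0,0,-0.02],[0,0,0,-0.02]]'| tail -2; python3 r.py
```

```text
grip_width: 0.0106
grip_force: 5.2
t 9.53 p [ 0.4785 -0.0141  0.0676] xyaw 124.2 tilt [-0.  0. -1.] F [ 3.53  1.3  -5.84] M [ 0.089 -0.562 -0.13 ] w 0.0106 g 5.2 q [-0.26  0.6   1.92  0.    0.62 -0.86]
tool F [-0.91  3.65  5.84] Mz 0.129
grip_width: 0.0116
grip_force: 5.6
t 9.87 p [ 0.4787 -0.0143  0.0677] xyaw 128.8 tilt [ 0. -0. -1.] F [ 2.58  1.29 -4.05] M [-0.02  -0.483 -0.123] w 0.0116 g 5.6 q [-0.26  0.6   1.92 -0.    0.62 -0.94]
tool F [-0.61  2.82  4.05] Mz 0.123
grip_width: 0.0128
grip_force: 5.6
t 10.2 p [ 0.4788 -0.0145  0.0677] xyaw 133.4 tilt [ 0. -0. -1.] F [ 3.21 -0.13 -2.83] M [-0.261 -0.437 -0.138] w 0.0128 g 5.6 q [-0.26  0.6   1.92 -0.    0.61 -1.02]
tool F [-2.3   2.24  2.84] Mz 0.138
```

The stop is felt: the torque rose from about 0.06 to about 0.13 N m and the pads wedged open, which puts about 6 N on the stop. I'll release now.

```bash
python3 -m creep '[[0,0,0,0],[0,0,0,0],[0,0,0,0],[0,0,0,0]]' 0.024; python3 r.py
python3 -m creep '[[0,0,-0.01,0],[0,0,-0.02,0],[0,0,-0.03,0],[0,0,-0.04,0],[0,0,-0.03,0],[0,0,0,0],[0,0,0,0]]'; python3 r.py
```

```text
time: 10.53
position: [0.4776, -0.0139, 0.0675]
tool_rot: [0.396, 0.918, -0.0, -0.001]
ft_force: [-0.1, 0.8, -0.7]
grip_width: 0.0233
grip_force: 0.0
t 10.53 p [ 0.4776 -0.0139  0.0675] xyaw 133.3 tilt [-0.002  0.    -1.   ] F [-0.07  0.81 -0.69] M [-0.034 -0.009 -0.013] w 0.0233 g 0.0 q [-0.26  0.6   1.93 -0.    0.62 -1.02]
tool F [0.64 0.51 0.69] Mz 0.013
time: 11.12
position: [0.4792, -0.0144, 0.1992]
tool_rot: [0.397, 0.918, 0.0, 0.002]
ft_force: [0.2, 0.4, -0.5]
grip_width: 0.0239
grip_force: 0.0
t 11.12 p [ 0.4792 -0.0144  0.1992] xyaw 133.3 tilt [ 0.004 -0.001 -1.   ] F [ 0.16  0.36 -0.48] M [0.002 0.001 0.031] w 0.0239 g 0.0 q [-0.26  0.37  1.82 -0.    0.95 -1.02]
tool F [0.15 0.37 0.48] Mz -0.031
```

```bash
python3 -m creep '[[0,0,0,-0.118],[0,0,0,-0.118],[0,0,0,-0.118],[0,0,0,-0.118],[0,0,0,-0.118],[0,0,0,-0.118],[0,0,0,-0.118],[0,0,0,-0.118],[0,0,0,-0.118],[0.0086,-0.028,0,0],[0.0086,-0.028,0,0],[0.0086,-0.028,0,0],[0.0086,-0.028,0,0],[0.0086,-0.028,0,0],[0.0086,-0.028,0,0],[0,0,0,0],[0,0,0,0]]' 0 | tail -2
python3 - <<'E'
from h import *
import cv2
go(.4684,-.1902,.108)
t=robot.camera("top")["img"][:,:,::-1];s=robot.camera("side")["img"][:,:,::-1]
f=lambda a:cv2.resize(a,(400,400),interpolation=cv2.INTER_CUBIC)
cv2.imwrite("pics/e.png",np.hstack([f(t[235:285,273:323]),f(s[200:300,220:320])]))
E
```

```text
grip_width: 0.0006
grip_force: 0.0
t 12.53 p [ 0.4682 -0.1903  0.1957] xyaw -166.1 tilt [-0.003  0.003 -1.   ] F [-0.9   0.25 -0.08] M [ 0.068  0.027 -0.014] w 0.0006 g 0.0 q [-0.61  0.41  1.75  0.    0.98 -2.42]
tool delta [-0.0005 -0.0002  0.0877]
```

View pics/e.png

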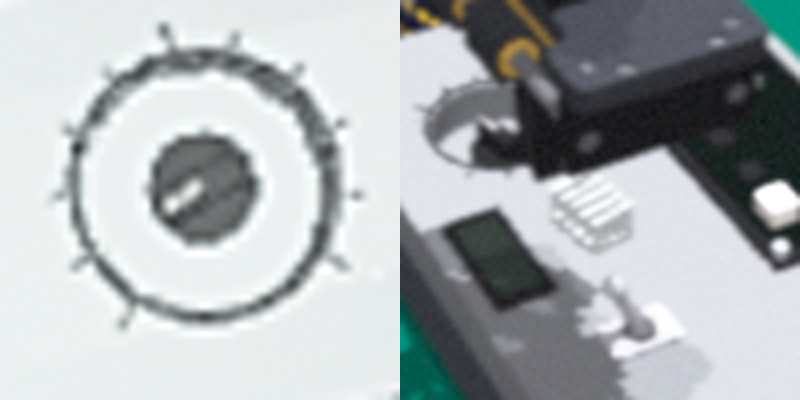

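The pointer now stands at about 120° yaw (crop (170,210) to (204,188)), matching the angle where the stop was felt. The heat sink is undisturbed and the toggle is still off. I'll lower the shut fingers behind the toggle.

```bash
python3 -m creep '[[0,0,0.025,0],[0,0,0.025,0],[0,0,0.02,0],[0,0,0.012,0],[0,0,0.006,0],[0,0,0,0],[0,0,0,0]]' | tail -1; python3 r.py
python3 -m creep '[[-0.004,0,0,0],[-0.004,0,0,0],[-0.004,0,0,0],[-0.003,0,0,0],[-0.003,0,0,0],[-0.003,0,0,0],[-0.003,0,0,0],[0,0,0,0]]' | tail -1; python3 r.py
```

```text
grip_force: 0.0
t 13.22 p [ 0.4695 -0.1888  0.1095] xyaw -165.8 tilt [-0.001  0.001 -1.   ] F [-0.1   0.13  0.63] M [-0.023  0.079 -0.015] w 0.0008 g 0.0 q [-0.6   0.55  1.83  0.    0.77 -2.42]
tool F [ 0.07  0.15 -0.63] Mz 0.015
grip_force: 0.4
t 13.88 p [ 0.4935 -0.1838  0.1096] xyaw -165.9 tilt [ 0.001  0.    -1.   ] F [-0.61 -1.08  0.14] M [0.063 0.147 0.033] w 0.0006 g 0.4 q [-0.57  0.57  1.78  0.    0.79 -2.39]
tool F [ 0.86 -0.9  -0.15] Mz -0.033
```

```bash
python3 -m creep '[[-0.002,0,0,0],[-0.002,0,0,0],[-0.002,0,0,0],[-0.002,0,0,0],[-0.002,0,0,0],[0,0,0,0]]' | tail -1; python3 r.py
python3 -m creep '[[-0.001,0,0,0],[-0.001,0,0,0],[-0.001,0,0,0],[0,0,0,0]]' | tail -1; python3 r.py
```

```text
grip_force: 0.3
t 14.38 p [ 0.503  -0.1814  0.1094] xyaw -165.9 tilt [ 0.  0. -1.] F [-0.87 -0.46 -0.1 ] M [0.009 0.151 0.03 ] w 0.0005 g 0.3 q [-0.56  0.57  1.76  0.    0.81 -2.37]
tool F [ 0.96 -0.24  0.1 ] Mz -0.03
grip_force: 0.8
t 14.72 p [ 0.5053 -0.1806  0.1093] xyaw -165.9 tilt [-0.001  0.    -1.   ] F [-1.64 -1.17 -0.83] M [-0.105  0.387  0.034] w 0.0004 g 0.8 q [-0.55  0.58  1.76 -0.    0.81 -2.37]
tool F [ 1.88 -0.74  0.83] Mz -0.034
```

```bash
python3 -m creep '[[-0.001,0,0,0],[-0.001,0,0,0],[0,0,0,0]]' | tail -1; python3 r.py
python3 -m creep '[[-0.001,0,0,0],[-0.001,0,0,0],[0,0,0,0]]' | tail -1; python3 r.py
```

```text
grip_force: 1.0
t 14.97 p [ 0.5072 -0.1801  0.1094] xyaw -165.9 tilt [-0.001  0.    -1.   ] F [-2.26 -1.   -1.32] M [-0.051  0.501  0.004] w 0.0004 g 1.0 q [-0.55  0.58  1.75 -0.    0.81 -2.37]
tool F [ 2.43 -0.42  1.32] Mz -0.004
grip_force: 3.1
t 15.22 p [ 0.5075 -0.1799  0.1093] xyaw -165.8 tilt [-0.004 -0.    -1.   ] F [-6.12 -3.08 -0.33] M [-0.528  1.171  0.003] w 0.0007 g 3.1 q [-0.55  0.58  1.75 -0.    0.82 -2.36]
tool F [ 6.69 -1.48  0.35] Mz -0.001
```

The force jumped to 6.7 N and the motion stopped at the predicted end of travel. I'll back off, rise and check.

```bash
python3 -m creep '[[0.006,0,0,0],[0.015,0,0,0],[0.015,0,0,0],[0,0,-0.03,0],[0,0,-0.04,0],[0,0,-0.04,0],[0,0.03,-0.03,0],[0,0.04,0,0],[0,0.04,0,0],[0,0.04,0,0],[0,0.04,0,0],[0,0.04,0,0],[0,0.04,0,0],[0,0.02,0,0],[0,0,0,0],[0,0,0,0],[0,0,0,0]]' | tail -1
python3 - <<'E'
from h import *
import cv2
st()
t=robot.camera("top")["img"][:,:,::-1];s=robot.camera("side")["img"][:,:,::-1]
cv2.imwrite("pics/f.png",np.hstack([cv2.resize(t[150:300,190:340+50],(400,300)),cv2.resize(s[185:335,190:390],(400,300))]))
E
```

```text
grip_force: 0.0
t 16.63 p [0.405  0.0919 0.2495] xyaw -165.9 tilt [ 0.003 -0.    -1.   ] F [ 1.09  0.73 -0.48] M [0.058 0.034 0.007] w 0.0003 g 0.0 q [-0.05  0.2   1.89  0.    1.04 -1.86]
```

View pics/f.png

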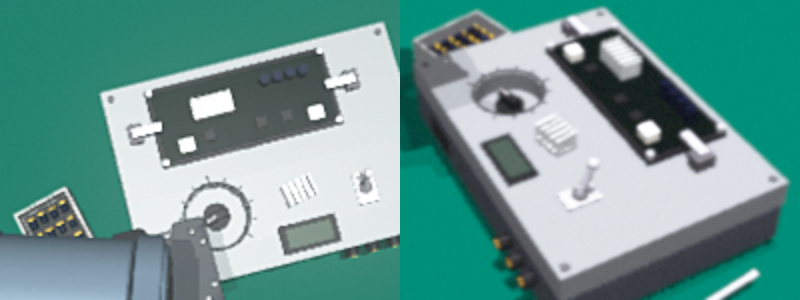

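The toggle now leans away from the robot (side crop, tip (593,163), base (580,200)). The knob is unchanged, the tray and heat sink are in place, and the arm is clear of everything.

```bash
python3 -c "
from rig import robot
print(robot.hand_in())"
```

```text
the job is handed in; nothing more can be done
None
```

I wound the knob anticlockwise onto its minimum stop (about 6 N, estimated from the wrist torque) and left it there. I then threw the toggle fully over, withdrew the arm clear and handed the job in at about 17 s; the hand-in returned no verdict.

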